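Take the soaked RF load out of the chamber

ROBOT

A 6-joint arm with a two-finger parallel gripper is mounted at the origin on a cart in front of the work surface, level with it; the furniture and walls round the work are solid. World frame = base frame: x ahead of the robot, y to its left, z up, the work surface at z = 0. Lengths are in mm, angles in degrees, forces in N, time in s.
With the tool pointing down it reaches from about 300 to 875 mm from the base axis. Payload 6.4 kg.
Tool frame: the origin (TCP) lies midway between the tips of the shut fingers; the grasp point (between the pads) lies 19 mm behind it; z points along the fingers, x is the direction in which the jaws open and shut, and the axes are right-handed (so a half turn about z gives the same grasp; the last joint's range is limited). The gripper opens to 85 mm and grips with 20 to 120 N. Pads are 22 mm wide; open, the fingers measure 114 mm over their backs; the gripper's body (76 mm by 85 mm) begins 54 mm behind the grasp point. The pads swing forward as they close: fully open they stand 13 mm farther back than shut.
Start: joints at [54.127, 10.359, 92.074, -0, 77.567, -11.82], TCP at [234.348, 525.093, 231.288] pointing down, gripper open.
Joint ranges: [-171.53, 171.53], [-51.25, 118.39], [17.06, 147.69], [-65.23, 245.23], [0, 150.52], [-178.68, 178.68]. Speed limits (degrees/s): [147.25, 147.25, 172.46, 180, 180, 180].

INTERFACE

Orientations are given as a 3x3 rotation matrix whose columns are the frame's x, y, z axes.
In Python, from workcell import arm gives the robot as it stands.
- The arm moves only by the shell command python3 -m crank 'ROWS' [FORCE]. ROWS is a JSON object of lists of equal length, an entry for each row: "dp": the shift along the world's x, y, z in cm, a list of three; "delta_rot": the turn, a rotation vector about the world's x, y, z in degrees, a list of three; "grip": the opening, from 0 (shut) to 1 (fully open). A call has 1 to 8 rows; each row is the pose to reach, as a shift and turn from the pose measured when the call began; what a row does not reach only later rows make up. A row lasts 1/10 s, in which the tool goes at most 50 mm and 8.59 degrees, less where a joint would pass 70% of its speed; a pose out of reach is approached as far as the arm can. A call with a gripper value outside its range is refused whole. The fingers move at their own pace and stop on an object; FORCE is the grip in N (left out, the last holds). Time passes only in rows, so rows that repeat a pose let the fingers close. It gives the time, the measured TCP pose, the force and the opening at its end, in the units of the state.
- arm.get_state(): the state, without advancing time (a new reading comes with each control period).
- arm.read_camera(name): name is "scene" or "top"; returns the picture (420x560x3 uint8, red, green, blue); there is no depth.
- arm.camera_model(name): a dict with "camera_matrix" (3x3 intrinsics, pixels), "camera_from_world" (4x4, takes a point from world to camera coordinates). Camera axes: x right, y up, looking along -z (the intrinsics and any distortion apply to the point x, -y, -z); pixel columns grow to the right and rows downward; lengths in mm; the calibration is good to about 2 mm. A picture is of the moment at which its call begins. camera_model takes no time and is no camera call.
- arm.job_done(): hands the job in, once; it reports no verdict.
The state is a dict: "t": time; "joints": joint angles; "joint_velocities": joint speeds; "joint_torque": joint torques, N m; "position": TCP position; "eef_rot": TCP orientation; "ft_force": force on the tool from outside, world axes, zero at the start; "ft_torque": the same for the moment, N m; "grip_width": finger opening in mm.
Only numpy, scipy, OpenCV 4.12 (cv2) and the standard library are available. Lean on these libraries where they do the work, as an engineer would, in place of code of your own. Each camera call takes 0.05 s, during which the arm holds its last target.

TASK

The clear-walled chamber holds two parts, each on a pedestal under a round port in its roof. Reach down through the port above the stubby round coaxial load, lift the load off its pedestal and out, and set it down gently, standing upright on its base, in the empty grey sample tray. Do not drop it, do not knock the chamber, and leave the long hexagonal adapter undisturbed on the other pedestal.

Things in the scene. Friction and masses are not known exactly. Their poses are not given: they have to be found in the camera images.
- load_center (a point): The coaxial load: a stubby stepped white-metal cylinder with a brass centre pin on top, 34 mm in diameter, 32 mm high, standing on its base. The point is its centre, 16 mm above its base; z is its axis (up). Grasp it across its diameter at any yaw. It starts on one of the two pedestals, within about 4 mm of its centre; its base is then 60 mm above the worktop.
- adapter_center (a point): The part to leave alone: a coaxial adapter with a hexagonal middle, lying on its side, 47 mm long, 22 mm wide, 19 mm high, on the other pedestal. The point is its centre; y is its long axis.
- chamber: Fixed box, 190 (x) by 350 mm (y), clear walls, aluminium roof 6 mm thick. Origin: middle of the underside, on the worktop; x away from the robot, y along its length. Top of the roof at z = 106 mm. Two 130 mm round ports at x = 0, y = +80 and -80 mm. Under each centre a steel pedestal, 20 mm in diameter (fingertips can pass beside it), top at z = 60 mm; its 52 mm foot is below z = 22 mm.
- tray: The empty grey sample tray, loose on the worktop, 90 mm (x) by 140 mm (y), 21 mm high, walls about 2 mm, floor 3 mm thick. Origin: the middle of its underside.
Not all that is in view belongs to the job. Leave any purple look-alike of the part that bears load_center alone.

How it is judged (in metres and radians):
On the way:
1. the load has been lifted out through the port, its centre at least 35 mm above the roof (z of load_center in the frame of chamber above 0.141 m), for 0.1 s.
At the end, for the whole second after the job is handed in: The load stands on its base on the tray's floor, anywhere inside the walls, upright within 10 degrees, at rest; the tray lies flat; the adapter is within 12 mm of where it started on its pedestal (x of load_center in the frame of tray between -0.028 and 0.028 m and y of load_center in the frame of tray between -0.053 and 0.053 m and z of load_center in the frame of tray between 0.014 and 0.024 m and angle between load_center's own z axis and vertical below 0.17 rad and angle between tray's own z axis and vertical below 0.1 rad and linear speed of load below 0.02 m/s and distance of adapter_center from where it was at the start of the episode below 0.012 m); the robot touches nothing.
It fails at once if the load is dropped (falls free faster than 0.6 m/s) (linear speed of load above 0.6 m/s and contact force between the fingers and load below 0.05 N).
It fails at once if the robot knocks the chamber with more than 20 N (contact force between any of the fingers, the arm and chamber above 20 N).
It fails at once if the load is knocked against the chamber with more than 20 N (contact force between load and chamber above 20 N).
It fails at once if the adapter is moved by more than 12 mm (distance of adapter_center from where it was at the start of the episode above 0.012 m).
It also fails if it takes over 38 s, if anything falls off the work surface, if the arm or the gripper's body presses on something with over 40 N, if the wrist force passes 120 N, or if a joint passes its speed limit or range.

## Working session

There is one attempt and no reset: what is moved stays moved. The work goes in short steps, Python scripts to look and compute and a shell command to move; the robot and the scene stay as the last step left them, time stands still between calls to the robot, and variables do not carry over. Pictures are saved under pics/ and viewed, and the job is handed in when it is done.

```bash
mkdir -p pics; ls
python3 - <<'E'
from workcell import arm
import cv2,json
for n in("scene","top"):
    im=arm.read_camera(n); cv2.imwrite(f"pics/{n}0.png",im[:,:,::-1]); print(n,arm.camera_model(n))
s=arm.get_state(); print(s)
E
```

```text
pics
scene {'camera_matrix': array([[523.77059975,   0.        , 286.50484201],
       [  0.        , 523.77059975, 203.05786705],
       [  0.        ,   0.        ,   1.        ]]), 'camera_from_world': array([[ 5.33618289e-01, -8.45691985e-01, -7.52245272e-03,
        -2.01049486e+02],
       [ 5.77953824e-01,  3.58157233e-01,  7.33275374e-01,
        -3.51248602e+02],
       [-6.17430886e-01, -3.95636781e-01,  6.79890166e-01,
        -1.10725168e+03],
       [ 0.00000000e+00,  0.00000000e+00,  0.00000000e+00,
         1.00000000e+00]])}
top {'camera_matrix': array([[420.37002659,   0.        , 279.78489538],
       [  0.        , 420.37002659, 209.76102367],
       [  0.        ,   0.        ,   1.        ]]), 'camera_from_world': array([[-3.94881334e-03, -9.99986354e-01, -3.42026567e-03,
         5.76906508e+01],
       [ 9.96659412e-01, -4.21464096e-03,  8.15613430e-02,
        -4.90220561e+02],
       [-8.15746452e-02, -3.08676946e-03,  9.96662455e-01,
        -1.03003771e+03],
       [ 0.00000000e+00,  0.00000000e+00,  0.00000000e+00,
         1.00000000e+00]])}
{'t': 0.1, 'joints': array([ 5.41258337e+01,  1.03984791e+01,  9.21239263e+01, -1.58897980e-03,
        7.75664158e+01, -1.18210592e+01]), 'joint_velocities': array([-0.03540742, -0.1020737 , -0.1452379 , -0.00422268,  0.03560877,
       -0.00165381]), 'joint_torque': array([ 5.20567919e-04, -4.45873868e+01, -3.52239382e+01, -3.45784283e-04,
        4.11417423e-03, -4.33700086e-05]), 'position': array([234.07654747, 524.67794328, 230.48283735]), 'eef_rot': array([[ 4.07577082e-01,  9.13170377e-01, -8.86496090e-04],
       [ 9.13169537e-01, -4.07577942e-01, -1.27202483e-03],
       [-1.52289165e-03, -2.91073054e-04, -9.99998798e-01]]), 'ft_force': array([0.56363479, 0.69790274, 0.34157586]), 'ft_torque': array([ 0.0061389 , -0.01159449,  0.03611057]), 'grip_width': 85.29734487146197}
```

View pics/scene0.png

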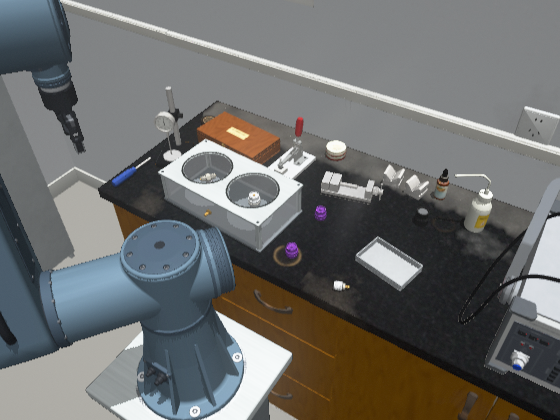

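View pics/top0.png

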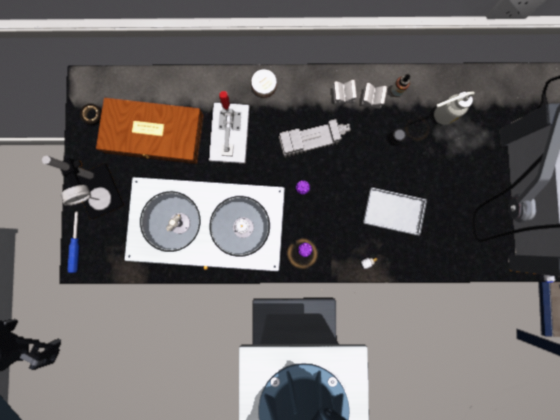

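The scene view shows the chamber with its ports near (207,168) and (252,191) and the tray near (389,262). In the top view the load appears to be in the right port at (242,226), the adapter in the left at (177,223), and the tray at (395,211). I'll zoom in to confirm and measure.

```bash
cat > h.py <<'E'
import numpy as np
from workcell import arm
def proj(n,p):
    m=arm.camera_model(n);T=m["camera_from_world"];c=T[:3,:3]@np.array(p,float)+T[:3,3]
    v=m["camera_matrix"]@np.array([c[0],-c[1],-c[2]]);return v[:2]/v[2]
def ray(n,u):
    m=arm.camera_model(n);T=m["camera_from_world"];d=np.linalg.inv(m["camera_matrix"])@np.array([u[0],u[1],1.])
    R=T[:3,:3];return -R.T@T[:3,3],R.T@np.array([d[0],-d[1],-d[2]])
def onz(n,u,z):
    o,d=ray(n,u);return o+d*(z-o[2])/d[2]
def tri(u1,u2):
    o,d=ray("top",u1);p,e=ray("scene",u2)
    s=np.linalg.lstsq(np.array([d,-e]).T,p-o,rcond=None)[0];a=o+d*s[0];b=p+e*s[1];return (a+b)/2,np.linalg.norm(a-b)
E
python3 - <<'E'
import cv2,numpy as np
from h import *
a=cv2.imread("pics/top0.png");b=cv2.imread("pics/scene0.png")
z=lambda i,r,c,h,w,k:cv2.resize(i[r:r+h,c:c+w],None,fx=k,fy=k,interpolation=cv2.INTER_CUBIC)
cv2.imwrite("pics/zt.png",z(a,170,120,105,170,4.5))
cv2.imwrite("pics/zs.png",z(b,135,155,110,155,5))
g=cv2.cvtColor(a,cv2.COLOR_BGR2GRAY)
m=(g>150).astype(np.uint8)*255
cs,h=cv2.findContours(m,cv2.RETR_CCOMP,cv2.CHAIN_APPROX_NONE)
for i,c in enumerate(cs):
    A=cv2.contourArea(c)
    if A>300:
        r=cv2.minAreaRect(c);e=cv2.fitEllipse(c)
        print(h[0][i][3],A,"rect",np.round(r[0],1),np.round(r[1],1),round(r[2],1),"ell",np.round(e[0],1),np.round(e[1],1), np.round(cv2.boxPoints(r),1).tolist())
E
```

```text
-1 1938.5 rect [237.3 227.8] [49.5 50.2] 45.0 ell [237.2 227.4] [49.1 50.4] [[202.0, 228.0], [237.5, 192.5], [272.5, 227.5], [237.0, 263.0]]
-1 1861.0 rect [173.5 222.5] [47.9 50.5] 26.6 ell [173.6 222.8] [47.4 50.2] [[140.8000030517578, 234.39999389648438], [163.39999389648438, 189.1999969482422], [206.1999969482422, 210.60000610351562], [183.60000610351562, 255.8000030517578]]
-1 1704.0 rect [393.4 210.7] [53.7 35.7] 12.3 ell [392.7 211.4] [38.1 63.4] [[363.29998779296875, 222.39999389648438], [371.0, 187.60000610351562], [423.3999938964844, 199.0], [415.79998779296875, 233.89999389648438]]
-1 12599.0 rect [204.1 224.8] [154.3  86.1] 3.8 ell [204.8 223.8] [ 94.5 188. ] [[124.30000305175781, 262.6000061035156], [130.0, 176.6999969482422], [284.0, 187.0], [278.29998779296875, 272.8999938964844]]
169 2988.5 rect [239.3 225.7] [60.8 61.5] 45.0 ell [239.3 225.8] [61.5 62. ] [[196.0, 226.0], [239.5, 182.5], [282.5, 225.5], [239.0, 269.0]]
169 2977.0 rect [170. 221.] [60.8 62.2] 45.0 ell [169.7 221.1] [60.9 62.3] [[126.5, 221.5], [170.5, 177.5], [213.5, 220.5], [169.5, 264.5]]
-1 62720.0 
[... 1164 characters left out ...]
], [386.8999938964844, 86.19999694824219], [383.5, 105.19999694824219]]
-1 321.5 rect [345.1  90. ] [19.9 20.8] 84.3 ell [345.   89.7] [20.1 23.5] [[333.79998779296875, 81.0999984741211], [354.5, 79.0], [356.5, 98.9000015258789], [335.79998779296875, 100.9000015258789]]
-1 455.0 rect [263.5  81. ] [24.7 24. ] 14.0 ell [263.5  80.9] [23.9 24.4] [[248.60000610351562, 89.5999984741211], [254.39999389648438, 66.4000015258789], [278.3999938964844, 72.4000015258789], [272.6000061035156, 95.5999984741211]]
-1 5784.5 rect [279.5  23.1] [ 11.7 559.1] 89.6 ell [254.8  23.4] [  11.1 1052.4] [[-0.10000000149011612, 19.0], [559.0, 15.5], [559.0999755859375, 27.200000762939453], [0.0, 30.799999237060547]]
```

View pics/zt.png

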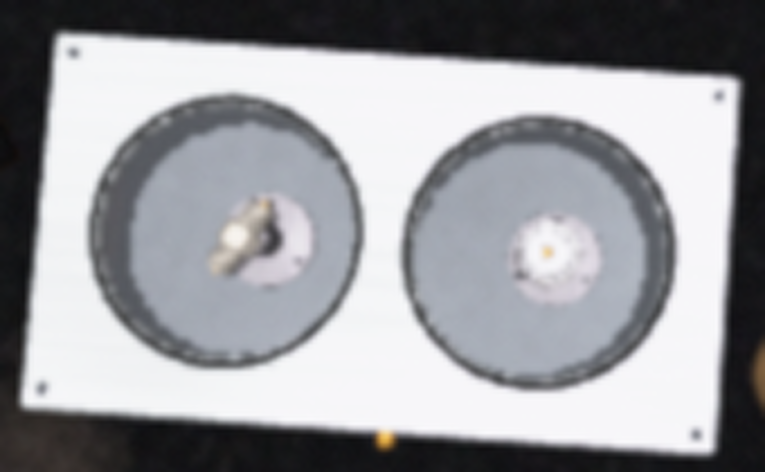

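View pics/zs.png

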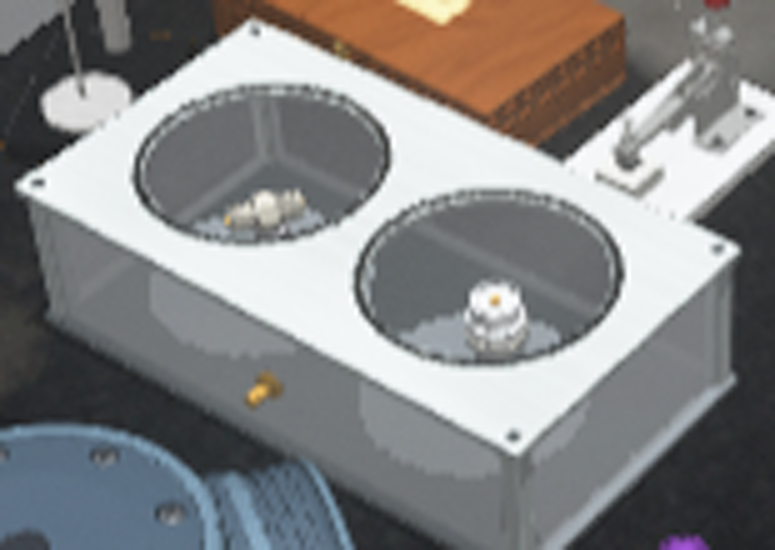

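The load is in the right-hand port in the top view, with its brass pin at zoom (547,252). In the scene view the pin is at zoom (495,299). The adapter lies in the left port. Next I'll compute positions.

Run:
```python
import cv2,numpy as np
from h import *
np.set_printoptions(precision=1,suppress=True)
pt=np.array([547,252])/4.5+[120,170]-.4; ps=np.array([495,299])/5+[155,135]-.4
print("pin tri",tri(pt,ps)); print("pin z92",onz("top",pt,92),onz("scene",ps,92))
a=cv2.imread("pics/top0.png");b=cv2.imread("pics/scene0.png")
# brass pin refined centroid
for n,i,p in(("top",a,pt),("scene",b,ps)):
    x,y=np.round(p).astype(int);w=i[y-5:y+6,x-5:x+6].astype(float);s=np.clip(w[...,2]-w[...,0]-40,0,None);Y,X=np.mgrid[y-5:y+6,x-5:x+6]
    print(n,p,"cent",(s*X).sum()/s.sum(),(s*Y).sum()/s.sum(),s.sum())
L=onz("top",(169.7,221.1),106);R=onz("top",(239.3,225.8),106)
print("ports",L,R,np.linalg.norm(L-R),(L+R)/2, np.degrees(np.arctan2(*(L-R)[[1,0]]))-90)
# scene roof holes
g=cv2.cvtColor(b,cv2.COLOR_BGR2GRAY);cs,h=cv2.findContours((g>150).astype(np.uint8)*255,cv2.RETR_CCOMP,cv2.CHAIN_APPROX_NONE)
for i,c in enumerate(cs):
    A=cv2.contourArea(c)
    if A>700:
        if h[0][i][3]>=0:
            P=np.array([onz("scene",q[0],106)[:2] for q in c],np.float32);e=cv2.minEnclosingCircle(P);print("scene hole",A,e)
print("roof corners",[onz("top",u,106)[:2] for u in ((124.3+.4,260.5),(132,177.5))])
z=cv2.resize(a[180:245,355:435],None,fx=9,fy=9,interpolation=cv2.INTER_CUBIC);cv2.imwrite("pics/zt2.png",z)
z=cv2.resize(b[230:300,345:430],None,fx=8,fy=8,interpolation=cv2.INTER_CUBIC);cv2.imwrite("pics/zs2.png",z)
```

```text
pin tri (array([448. , 146.3,  85.6]), np.float64(1.1380161877536894))
pin z92 [448.1 145.2  92. ] [442.  142.4  92. ]
top [241.2 225.6] cent 241.1451612903226 225.59677419354838 62.0
scene [253.6 194.4] cent 253.5704697986577 194.53691275167785 149.0
ports [458.4 307.6 106. ] [447.  148.1 106. ] 159.9015026964214 [452.7 227.9 106. ] -4.095505749920292
scene hole 1343.5 ((443.7503662109375, 147.4606475830078), 73.28657531738281)
scene hole 1277.5 ((454.83392333984375, 307.6923828125), 73.87629699707031)
roof corners [array([369.2, 408.5]), array([559.7, 396.6])]
```

View pics/zt2.png

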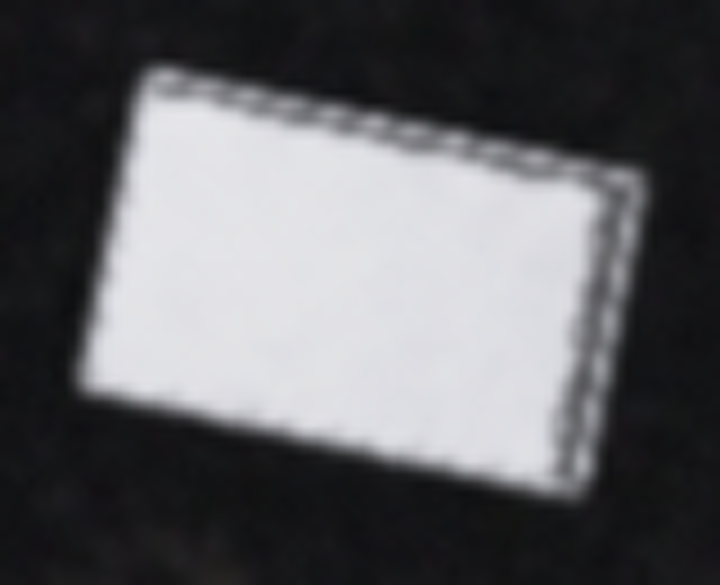

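View pics/zs2.png

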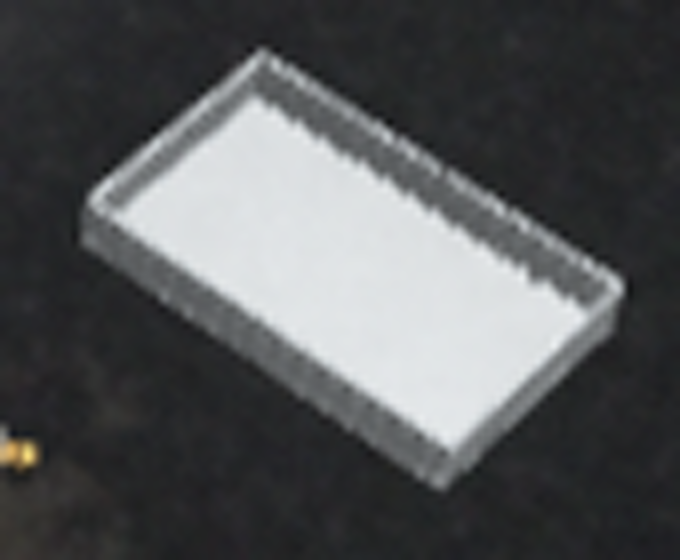

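Run:
```python
from h import *
np.set_printoptions(precision=1,suppress=True)
T=[np.array(q)/9+[355,180]-.45 for q in((148,68),(645,172),(585,497),(80,388))]
S=[np.array(q)/8+[345,230]-.45 for q in((263,50),(622,285),(443,475),(88,203))]
for n,Q in(("top",T),("scene",S)):
    P=np.array([onz(n,q,21) for q in Q]);print(n,P[:,:2].tolist(),"c",P.mean(0),"sides",[np.linalg.norm(P[i]-P[i-1]) for i in range(4)])
    d=P[0]-P[1];print(np.degrees(np.arctan2(d[1],d[0]))-90)
l=np.array([446.5,144.5]);s=arm.get_state();print(s["t"],s["position"],(l-s["position"][:2])/10)
```

```text
top [[546.3618142900119, -173.0461071605487], [516.6591524788709, -310.286005856591], [426.64990291235847, -290.85232678210707], [457.2961032198848, -152.3322514203324]] c [ 486.7 -231.6   21. ] sides [np.float64(91.44268537206165), np.float64(140.41737040967178), np.float64(92.08329321813346), np.float64(141.86966156131044)]
-12.212102480756798
scene [[542.3424181614598, -174.60982152346196], [509.68785722091263, -310.23755898368097], [413.0407207919909, -292.80053593748266], [453.2999009108918, -156.25465170656764]] c [ 479.6 -233.5   21. ] sides [np.float64(90.9146970369738), np.float64(139.50341758823689), np.float64(98.20752900172299), np.float64(142.35722701797948)]
-13.537229560320952
0.1 [234.1 524.7 230.5] [ 21.2 -38. ]
```

Top-view tray sides are 91×140 mm, which matches the spec. Its centre is about (485,-232), and the load is about (446.5,144.5). Now I'll move above the load.

```bash
python3 -m crank '{"dp":[[1.2,-2.1,0],[3,-5.4,0],[5,-9,0],[7.1,-12.7,0],[9.2,-16.5,0],[11.3,-20.2,0],[13.4,-24,0],[15,-27,0]],"delta_rot":[[0,0,0],[0,0,0],[0,0,0],[0,0,0],[0,0,0],[0,0,0],[0,0,0],[0,0,0]],"grip":[0.72,0.72,0.72,0.72,0.72,0.72,0.72,0.72]}' 40
```

```text
t: 0.9
position: [384.6, 252.6, 230.2]
eef_rot: [[0.408, 0.913, -0.001], [0.913, -0.408, -0.002], [-0.002, -0.0, -1.0]]
ft_force: [0.2, 0.8, -0.1]
grip_width: 61.3
```

Remaining to the load: dx 61.9, dy -108.1 mm. I'll stop at z≈165, where the fingertips are still above the roof.

```bash
python3 -m crank '{"dp":[[1.5,-2.7,-0.5],[3.2,-5.5,-1.5],[4.8,-8.3,-3],[6,-10.4,-4.5],[6.2,-10.8,-6],[6.2,-10.8,-6.5],[6.2,-10.8,-6.5],[6.2,-10.8,-6.5]],"delta_rot":[[0,0,0],[0,0,0],[0,0,0],[0,0,0],[0,0,0],[0,0,0],[0,0,0],[0,0,0]],"grip":[0.72,0.72,0.72,0.72,0.72,0.72,0.72,0.72]}' 40
python3 - <<'E'
from h import *
import cv2
for n,r,c,h,w in(("top",170,180,110,130),("scene",120,180,110,130)):
    i=arm.read_camera(n)[:,:,::-1];cv2.imwrite(f"pics/{n}1.png",cv2.resize(i[r:r+h,c:c+w],None,fx=5,fy=5,interpolation=cv2.INTER_CUBIC))
s=arm.get_state();print(s["position"])
for n in("top","scene"):print(n,proj(n,s["position"]))
E
```

```text
t: 1.7
position: [446.6, 145.2, 165.7]
eef_rot: [[0.408, 0.913, -0.001], [0.913, -0.408, -0.002], [-0.002, -0.0, -1.0]]
ft_force: [1.4, -0.3, 0.3]
grip_width: 61.5
[446.89210675 145.23886358 166.06758162]
top [237.87093965 224.63196932]
scene [252.32019889 171.17317162]
```

View pics/scene1.png

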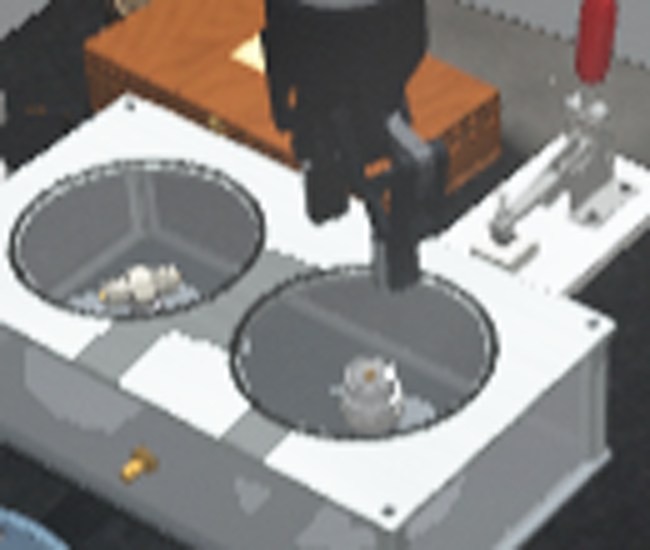

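View pics/top1.png

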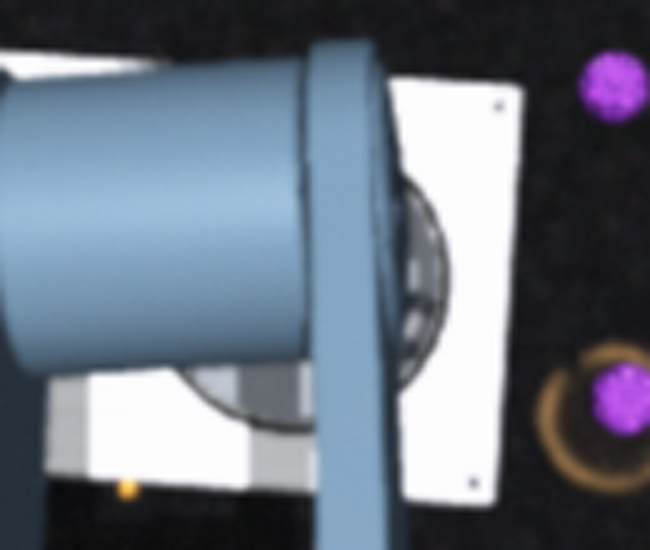

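The scene view shows the two fingertips at zoom (325,220) and (397,288), straddling the projected TCP, with the load below them. The top view is blocked by the arm. I'll go down in two steps.

```bash
python3 -m crank '{"dp":[[0,0,-0.8],[0,0,-2],[0,0,-3.3],[0,0,-4.6],[0,0,-5.8],[0,0,-6.5],[0,0,-6.5],[0,0,-6.5]],"delta_rot":[[0,0,0],[0,0,0],[0,0,0],[0,0,0],[0,0,0],[0,0,0],[0,0,0],[0,0,0]],"grip":[0.72,0.72,0.72,0.72,0.72,0.72,0.72,0.72]}' 40
python3 - <<'E'
from h import *
import cv2
for n,r,c,h,w in(("scene",120,180,110,130),):
    i=arm.read_camera(n)[:,:,::-1];cv2.imwrite(f"pics/{n}2.png",cv2.resize(i[r:r+h,c:c+w],None,fx=5,fy=5,interpolation=cv2.INTER_CUBIC))
E
```

```text
t: 2.6
position: [447.0, 145.2, 101.1]
eef_rot: [[0.407, 0.913, 0.0], [0.913, -0.407, -0.002], [-0.001, 0.001, -1.0]]
ft_force: [-0.6, 0.3, -0.0]
grip_width: 61.4
```

View pics/scene2.png

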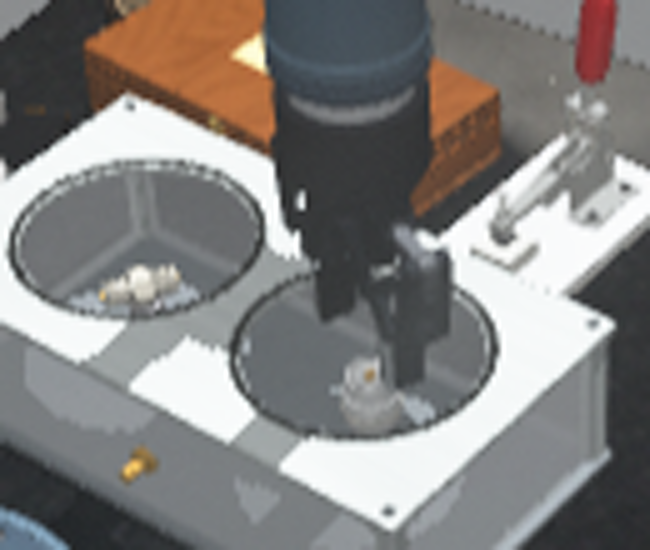

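The fingertips are at zoom (337,320) and (405,385), with their midpoint straight above the pin at (370,375). Alignment is good. I'll go down the rest of the way and close.

```bash
python3 -m crank '{"dp":[[0,0,-0.6],[0,0,-1.5],[0,0,-2.5],[0,0,-3.4],[0,0,-4],[0,0,-4.1],[0,0,-4.1],[0,0,-4.1]],"delta_rot":[[0,0,0],[0,0,0],[0,0,0],[0,0,0],[0,0,0],[0,0,0],[0,0,0],[0,0,0]],"grip":[0.72,0.72,0.72,0.72,0.72,0.72,0.72,0.72]}' 40
python3 -m crank '{"dp":[[0,0,0],[0,0,0],[0,0,0],[0,0,0],[0,0,0],[0,0,0],[0,0,0],[0,0,0]],"delta_rot":[[0,0,0],[0,0,0],[0,0,0],[0,0,0],[0,0,0],[0,0,0],[0,0,0],[0,0,0]],"grip":[0.65,0.6,0.55,0.5,0.46,0.42,0.38,0.34]}' 40
```

```text
t: 3.45
position: [447.6, 145.3, 60.7]
eef_rot: [[0.407, 0.913, 0.002], [0.913, -0.407, -0.001], [-0.001, 0.002, -1.0]]
ft_force: [-0.2, -0.2, -0.2]
grip_width: 61.7
t: 4.25
position: [447.6, 145.1, 60.9]
eef_rot: [[0.407, 0.913, 0.001], [0.913, -0.407, -0.002], [-0.001, 0.002, -1.0]]
ft_force: [-1.3, -1.3, 2.3]
grip_width: 29.6
```

```bash
python3 -m crank '{"dp":[[0,0,0],[0,0,0],[0,0,0],[0,0,0],[0,0,0]],"delta_rot":[[0,0,0],[0,0,0],[0,0,0],[0,0,0],[0,0,0]],"grip":[0.3,0.2,0.1,0.1,0.1]}' 40
python3 - <<'E'
from h import *
import cv2
for n,r,c,h,w in(("scene",120,180,110,130),):
    i=arm.read_camera(n)[:,:,::-1];cv2.imwrite(f"pics/{n}3.png",cv2.resize(i[r:r+h,c:c+w],None,fx=5,fy=5,interpolation=cv2.INTER_CUBIC))
print(arm.get_state()["grip_width"])
E
```

```text
t: 4.75
position: [447.6, 145.1, 60.9]
eef_rot: [[0.407, 0.913, 0.001], [0.913, -0.407, -0.002], [-0.001, 0.002, -1.0]]
ft_force: [-0.5, -1.1, 2.8]
grip_width: 29.3
29.70030457749448
```

View pics/scene3.png

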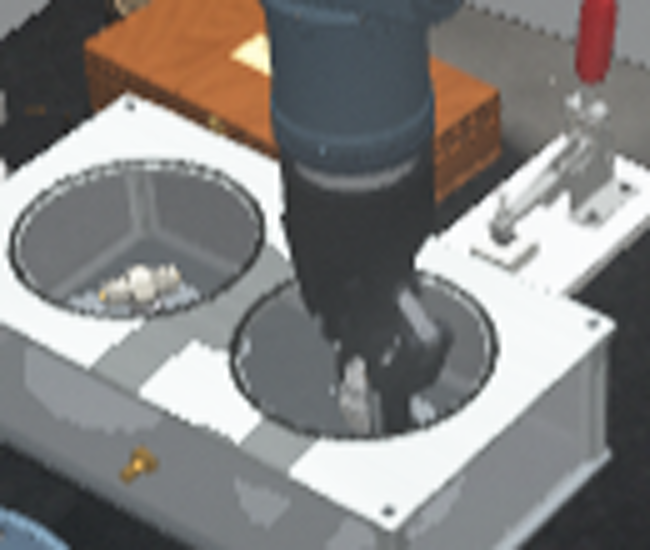

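The grip stopped at 29.6 mm, so it's probably on a narrower step of the load. I'll raise the force a little and lift slowly.

```bash
python3 -m crank '{"dp":[[0,0,0],[0,0,0.1],[0,0,0.3],[0,0,0.7],[0,0,1.2],[0,0,1.6],[0,0,2],[0,0,2]],"delta_rot":[[0,0,0],[0,0,0],[0,0,0],[0,0,0],[0,0,0],[0,0,0],[0,0,0],[0,0,0]],"grip":[0.1,0.1,0.1,0.1,0.1,0.1,0.1,0.1]}' 55
python3 - <<'E'
from h import *
import cv2
for n,r,c,h,w in(("scene",120,180,110,130),):
    i=arm.read_camera(n)[:,:,::-1];cv2.imwrite(f"pics/{n}4.png",cv2.resize(i[r:r+h,c:c+w],None,fx=5,fy=5,interpolation=cv2.INTER_CUBIC))
print(arm.get_state()["grip_width"])
E
```

```text
t: 5.6
position: [448.2, 145.2, 81.7]
eef_rot: [[0.407, 0.913, 0.003], [0.913, -0.407, -0.002], [-0.0, 0.003, -1.0]]
ft_force: [-0.0, -0.4, -0.8]
grip_width: 29.0
29.01850009708943
```

View pics/scene4.png

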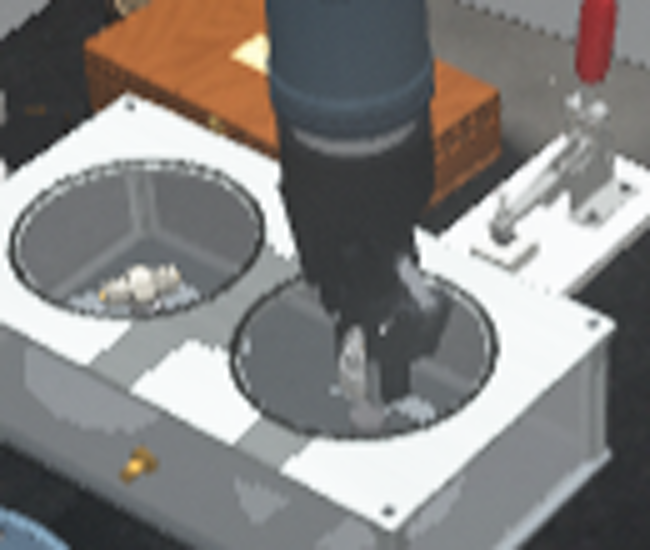

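The load's visible sliver rose with the fingers to zoom (355,360), and the bare pedestal top is below it at (365,408). Force is about 0.8 N down, so it's held. Lifting clear.

```bash
python3 -m crank '{"dp":[[0,0,0.5],[0,0,1.5],[0,0,3],[0,0,4.8],[0,0,6.8],[0,0,8.6],[0,0,9.6],[0,0,10]],"delta_rot":[[0,0,0],[0,0,0],[0,0,0],[0,0,0],[0,0,0],[0,0,0],[0,0,0],[0,0,0]],"grip":[0.1,0.1,0.1,0.1,0.1,0.1,0.1,0.1]}' 55
python3 - <<'E'
from h import *
import cv2
for n,r,c,h,w in(("scene",100,190,110,130),):
    i=arm.read_camera(n)[:,:,::-1];cv2.imwrite(f"pics/{n}5.png",cv2.resize(i[r:r+h,c:c+w],None,fx=5,fy=5,interpolation=cv2.INTER_CUBIC))
s=arm.get_state();print(s["grip_width"],s["position"],proj("scene",s["position"]))
E
```

```text
t: 6.45
position: [448.6, 145.2, 182.8]
eef_rot: [[0.407, 0.913, 0.005], [0.913, -0.407, -0.002], [0.0, 0.005, -1.0]]
ft_force: [0.0, -0.3, -0.6]
grip_width: 28.8
29.02390112353305 [448.49837156 145.23121556 182.60066662] [252.34807645 165.73739803]
```

View pics/scene5.png

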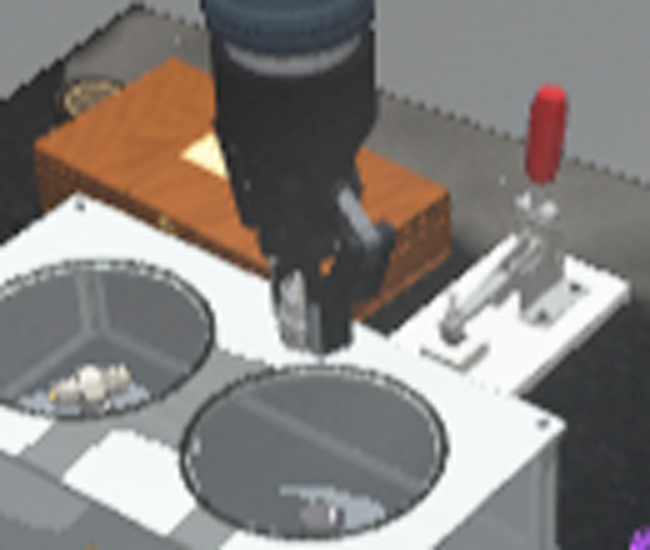

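The load is held upright between the fingers, with its base near zoom (300,348), out of the port. The adapter is unmoved at (90,385). Now I'll carry it to the tray.

```bash
python3 -m crank '{"dp":[[0.1,-0.8,0],[0.2,-2.4,0],[0.5,-5,0],[0.8,-8.2,0],[1.1,-11.6,0],[1.4,-15,0],[1.8,-18.4,0],[2.1,-21.8,0]],"delta_rot":[[0,0,0],[0,0,0],[0,0,0],[0,0,0],[0,0,0],[0,0,0],[0,0,0],[0,0,0]],"grip":[0.1,0.1,0.1,0.1,0.1,0.1,0.1,0.1]}' 55
```

```text
t: 7.3
position: [468.7, -74.5, 181.6]
eef_rot: [[0.407, 0.913, 0.002], [0.913, -0.407, -0.001], [0.0, 0.003, -1.0]]
ft_force: [0.7, 0.4, -0.5]
grip_width: 28.8
```

Remaining: dx 16.3, dy -157.5 mm. Then down.

```bash
python3 -m crank '{"dp":[[0.3,-3.3,0],[0.7,-6.6,0],[1.0,-9.8,0],[1.3,-12.4,0],[1.5,-14.4,0],[1.6,-15.5,0],[1.6,-15.8,0],[1.6,-15.8,0]],"delta_rot":[[0,0,0],[0,0,0],[0,0,0],[0,0,0],[0,0,0],[0,0,0],[0,0,0],[0,0,0]],"grip":[0.1,0.1,0.1,0.1,0.1,0.1,0.1,0.1]}' 55
python3 -m crank '{"dp":[[0,0,-0.8],[0,0,-2.2],[0,0,-4],[0,0,-6],[0,0,-8],[0,0,-9.8],[0,0,-11],[0,0,-11.5]],"delta_rot":[[0,0,0],[0,0,0],[0,0,0],[0,0,0],[0,0,0],[0,0,0],[0,0,0],[0,0,0]],"grip":[0.1,0.1,0.1,0.1,0.1,0.1,0.1,0.1]}' 55
python3 - <<'E'
from h import *
import cv2
for n,r,c,h,w in(("scene",190,330,110,130),("top",160,340,90,110)):
    i=arm.read_camera(n)[:,:,::-1];cv2.imwrite(f"pics/{n}6.png",cv2.resize(i[r:r+h,c:c+w],None,fx=5,fy=5,interpolation=cv2.INTER_CUBIC))
s=arm.get_state();print(s["grip_width"],s["position"],proj("scene",s["position"]))
E
```

```text
t: 8.1
position: [484.5, -232.0, 181.2]
eef_rot: [[0.407, 0.913, 0.002], [0.913, -0.407, -0.0], [0.001, 0.002, -1.0]]
ft_force: [0.4, 0.6, -0.4]
grip_width: 28.7
t: 8.9
position: [483.5, -230.7, 64.2]
eef_rot: [[0.407, 0.914, -0.001], [0.914, -0.407, 0.002], [0.001, -0.001, -1.0]]
ft_force: [-0.0, -0.1, -0.7]
grip_width: 28.7
29.148710473459268 [ 484.06390052 -231.37436508   65.33281285] [390.60008018 246.95123415]
```

View pics/scene6.png

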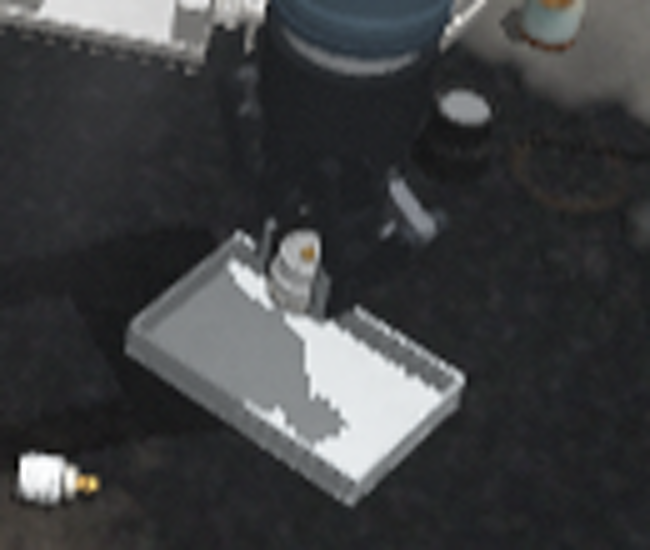

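View pics/top6.png

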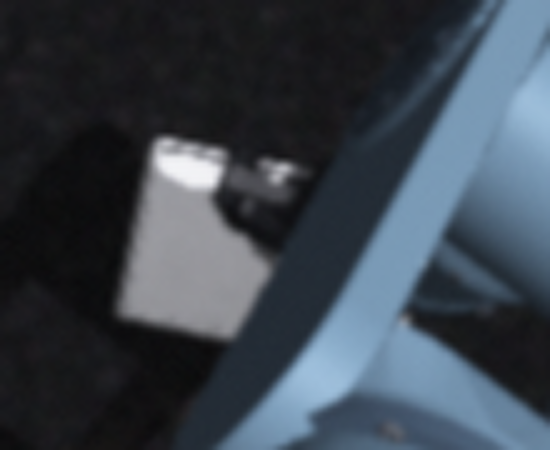

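Run:
```python
from h import *
import cv2
s=arm.get_state();p=s["position"]
for dz in (-1,15,31): 
    q=(proj("scene",p+[0,0,dz])-[330,190]+.4)*5; print(dz,q)
i=cv2.imread("pics/scene6.png")[200:340,230:350];cv2.imwrite("pics/s6z.png",cv2.resize(i,None,fx=5,fy=4.2,interpolation=cv2.INTER_CUBIC))
```

```text
-1 [304.73745331 288.14982821]
15 [308.97866764 265.67082234]
31 [313.29375478 242.80028065]
```

View pics/s6z.png

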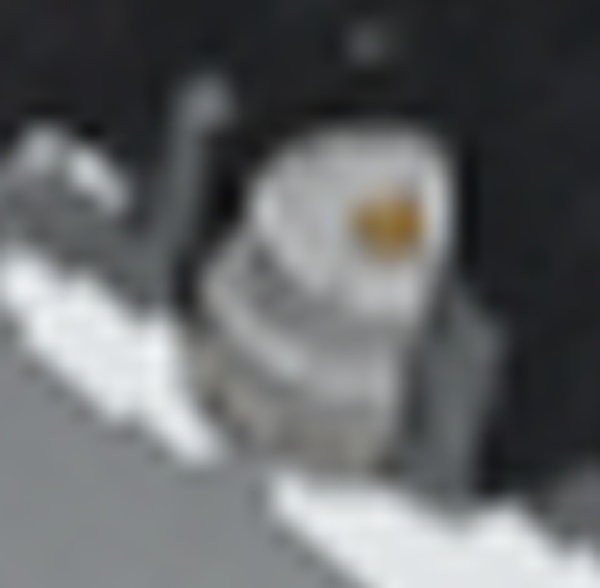

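In the close-up the pin is at zoom (390,225) and the base at (300,430). That axis leans about 9° more than a vertical line projected there, so the load has swivelled about the jaw axis, with its top toward (+x,-y). I'll turn the tool back about the jaw axis and look again.

```bash
python3 -m crank '{"dp":[[0,0,0],[0,0,0],[0,0,0],[0,0,0],[0,0,0],[0,0,0]],"delta_rot":[[-0.7,-1.6,0],[-1.5,-3.2,0],[-2.3,-5,0],[-3.2,-7.3,0],[-3.2,-7.3,0],[-3.2,-7.3,0]],"grip":[0.1,0.1,0.1,0.1,0.1,0.1]}' 55
python3 - <<'E'
from h import *
import cv2
i=arm.read_camera("scene")[:,:,::-1];cv2.imwrite("pics/s7f.png",i);cv2.imwrite("pics/s7.png",cv2.resize(i[225:265,370:412],None,fx=14,fy=14,interpolation=cv2.INTER_CUBIC))
s=arm.get_state();p=s["position"]
for dz in (-1,15,31):print((proj("scene",p+[0,0,dz])-[370,225]+.5)*14)
E
```

```text
t: 9.6
position: [484.4, -231.7, 66.2]
eef_rot: [[0.407, 0.904, 0.128], [0.913, -0.403, -0.056], [0.001, 0.14, -0.99]]
ft_force: [0.2, 0.4, -0.6]
grip_width: 28.9
[299.39763558 313.85297182]
[311.31788632 250.85297246]
[323.44583223 186.75527838]
```

View pics/s7.png

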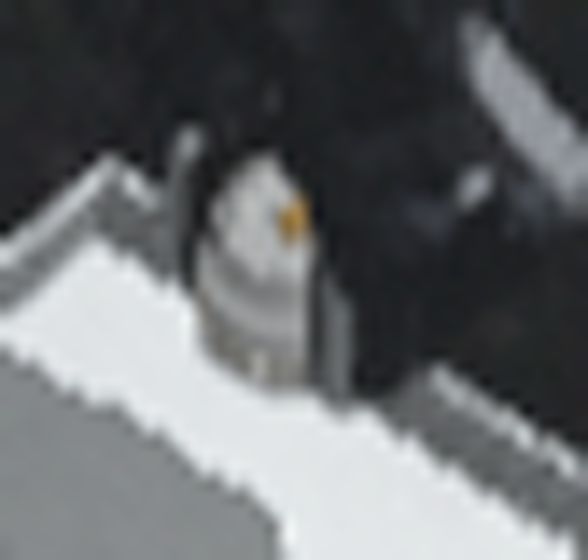

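With the right finger hiding part of the load, I had taken the wrong centre. Using left-edge silhouettes plus the known radii, the axis before the turn was (350,370)→(388,205), a slope of 0.19 against an expected 0.19. So the load was upright and centred, and it now leans by the 8° I added. I'll undo the turn.

```bash
python3 -m crank '{"dp":[[0,0,0],[0,0,0],[0,0,0],[0,0,0],[0,0,0],[0,0,0]],"delta_rot":[[0.8,1.8,0],[1.6,3.6,0],[2.4,5.5,0],[3.2,7.3,0],[3.2,7.3,0],[3.2,7.3,0]],"grip":[0.1,0.1,0.1,0.1,0.1,0.1]}' 55
python3 -m crank '{"dp":[[0,0,-0.5],[0,0,-1.3],[0,0,-2.3],[0,0,-3.3],[0,0,-4.3],[0,0,-5],[0,0,-5.2],[0,0,-5.2]],"delta_rot":[[0,0,0],[0,0,0],[0,0,0],[0,0,0],[0,0,0],[0,0,0],[0,0,0],[0,0,0]],"grip":[0.1,0.1,0.1,0.1,0.1,0.1,0.1,0.1]}' 55
python3 - <<'E'
from h import *
import cv2
i=arm.read_camera("scene")[:,:,::-1];cv2.imwrite("pics/s8.png",cv2.resize(i[225:285,360:420],None,fx=10,fy=10,interpolation=cv2.INTER_CUBIC))
s=arm.get_state();p=s["position"];print(p,s["eef_rot"][:,2],s["ft_force"])
for dz in (-1,15,31):print((proj("scene",p+[0,0,dz])-[360,225]+.5)*10)
E
```

```text
t: 10.25
position: [485.0, -232.0, 66.2]
eef_rot: [[0.407, 0.914, 0.002], [0.914, -0.407, -0.0], [0.0, 0.002, -1.0]]
ft_force: [0.1, -0.9, 0.1]
grip_width: 29.2
t: 11.05
position: [484.8, -231.9, 13.7]
eef_rot: [[0.407, 0.913, 0.001], [0.913, -0.407, 0.0], [0.001, 0.001, -1.0]]
ft_force: [-0.6, -0.4, -0.4]
grip_width: 28.9
[ 485.11547798 -232.09142408   14.15498181] [ 1.56169920e-03 -2.14547070e-04 -9.99998758e-01] [-0.02174233 -0.14031927 -0.9046931 ]
[288.69052898 364.50258568]
[296.75969789 321.91753126]
[304.96556635 278.61104471]
```

View pics/s8.png

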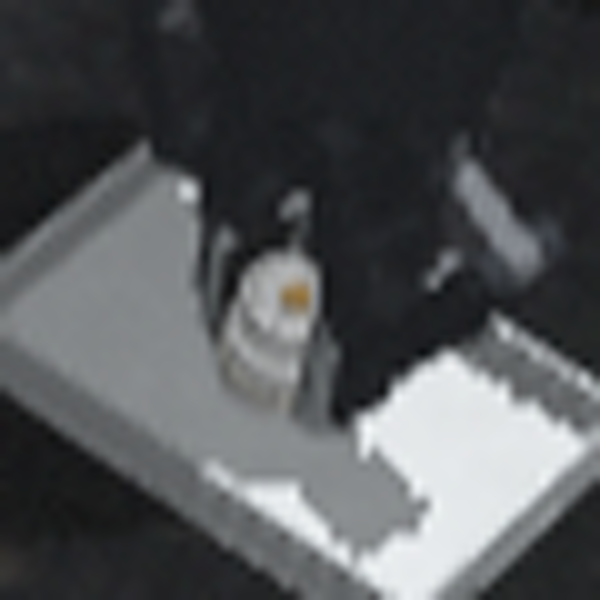

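The load hangs upright inside the tray, with its pin at (296,297) and base about (258,405). I'll lower in small steps and watch the force.

```bash
python3 -m crank '{"dp":[[0,0,-0.2],[0,0,-0.4],[0,0,-0.6],[0,0,-0.7],[0,0,-0.7]],"delta_rot":[[0,0,0],[0,0,0],[0,0,0],[0,0,0],[0,0,0]],"grip":[0.1,0.1,0.1,0.1,0.1]}' 55
```

```text
t: 11.6
position: [485.0, -232.0, 7.0]
eef_rot: [[0.407, 0.914, 0.001], [0.914, -0.407, -0.0], [0.001, 0.001, -1.0]]
ft_force: [-0.1, 0.3, -0.9]
grip_width: 29.1
```

```bash
python3 -m crank '{"dp":[[0,0,-0.05],[0,0,-0.1],[0,0,-0.1]],"delta_rot":[[0,0,0],[0,0,0],[0,0,0]],"grip":[0.1,0.1,0.1]}' 55
```

```text
t: 11.9
position: [485.0, -232.0, 6.0]
eef_rot: [[0.407, 0.914, 0.001], [0.914, -0.407, -0.0], [0.0, 0.001, -1.0]]
ft_force: [0.1, 0.5, 0.1]
grip_width: 29.0
```

```bash
python3 -m crank '{"dp":[[0,0,-0.05],[0,0,-0.1],[0,0,-0.1]],"delta_rot":[[0,0,0],[0,0,0],[0,0,0]],"grip":[0.1,0.1,0.1]}' 55
```

```text
t: 12.2
position: [484.9, -231.9, 4.9]
eef_rot: [[0.407, 0.914, 0.001], [0.914, -0.407, 0.0], [0.001, 0.001, -1.0]]
ft_force: [-0.2, 0.0, 0.0]
grip_width: 29.1
```

```bash
python3 -m crank '{"dp":[[0,0,-0.05],[0,0,-0.1],[0,0,-0.1]],"delta_rot":[[0,0,0],[0,0,0],[0,0,0]],"grip":[0.1,0.1,0.1]}' 55
```

```text
t: 12.5
position: [485.0, -232.0, 4.1]
eef_rot: [[0.407, 0.914, 0.001], [0.914, -0.407, 0.0], [0.0, 0.001, -1.0]]
ft_force: [-1.1, 0.8, 2.3]
grip_width: 29.2
```

Contact of 2.3 N at z≈4, as predicted (3.8). Opening slowly.

```bash
python3 -m crank '{"dp":[[0,0,0],[0,0,0],[0,0,0],[0,0,0],[0,0,0],[0,0,0],[0,0,0],[0,0,0]],"delta_rot":[[0,0,0],[0,0,0],[0,0,0],[0,0,0],[0,0,0],[0,0,0],[0,0,0],[0,0,0]],"grip":[0.33,0.35,0.37,0.4,0.44,0.5,0.58,0.6]}' 20
python3 - <<'E'
from h import *
import cv2
i=arm.read_camera("scene")[:,:,::-1];cv2.imwrite("pics/s9.png",cv2.resize(i[225:285,360:420],None,fx=10,fy=10,interpolation=cv2.INTER_CUBIC))
E
```

```text
t: 13.3
position: [485.0, -232.0, 4.1]
eef_rot: [[0.407, 0.914, 0.001], [0.914, -0.407, 0.0], [0.001, 0.001, -1.0]]
ft_force: [-0.6, 0.8, 0.1]
grip_width: 51.3
```

View pics/s9.png

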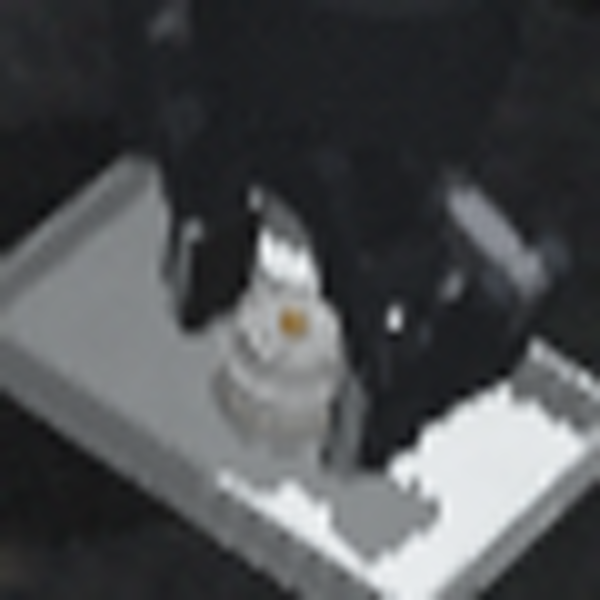

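The load stands upright on the tray floor with its pin at (293,322). Fingers are clear on both sides. Rising straight up.

```bash
python3 -m crank '{"dp":[[0,0,0.3],[0,0,1],[0,0,2.2],[0,0,4],[0,0,6.5],[0,0,9.5],[0,0,12.5],[0,0,15]],"delta_rot":[[0,0,0],[0,0,0],[0,0,0],[0,0,0],[0,0,0],[0,0,0],[0,0,0],[0,0,0]],"grip":[0.6,0.6,0.6,0.6,0.6,0.6,0.6,0.6]}' 20
python3 -m crank '{"dp":[[-1,3,1],[-2,6,1],[-3,10,1],[-4,14,1],[-5,18,1],[-5,20,1],[-5,20,1],[-5,20,1]],"delta_rot":[[0,0,0],[0,0,0],[0,0,0],[0,0,0],[0,0,0],[0,0,0],[0,0,0],[0,0,0]],"grip":[0.6,0.6,0.6,0.6,0.6,0.6,0.6,0.6]}' 20
python3 - <<'E'
from h import *
import cv2
i=arm.read_camera("scene")[:,:,::-1];j=arm.read_camera("top")[:,:,::-1]
cv2.imwrite("pics/s10.png",np.hstack([cv2.resize(i[225:295,345:425],None,fx=5,fy=5,interpolation=3),cv2.resize(j[175:245,355:435],None,fx=5,fy=5,interpolation=3)]))
cv2.imwrite("pics/s10f.png",i)
E
```

```text
t: 14.15
position: [485.5, -232.3, 157.1]
eef_rot: [[0.407, 0.914, 0.003], [0.914, -0.407, -0.002], [-0.0, 0.004, -1.0]]
ft_force: [0.1, -0.2, 0.2]
grip_width: 51.3
t: 14.95
position: [435.9, -32.5, 168.1]
eef_rot: [[0.405, 0.914, 0.005], [0.914, -0.405, -0.003], [-0.0, 0.006, -1.0]]
ft_force: [-0.0, 0.2, 0.4]
grip_width: 51.0
```

View pics/s10.png

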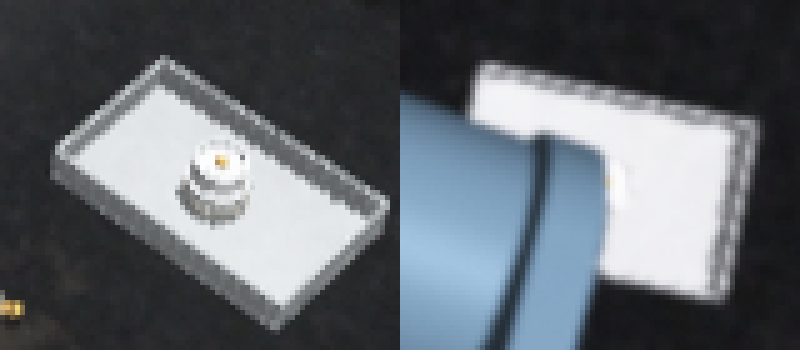

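View pics/s10f.png

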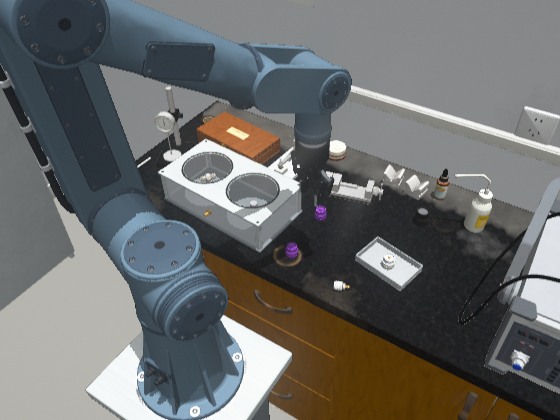

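The load stands upright near the tray's centre, with its pin about 2 px from the tray's centre in the top view. The tray is flat, the adapter is in place at (208,178), and the arm is clear.

Run:
```python
from h import *
import cv2
a=cv2.imread("pics/scene0.png");b=cv2.imread("pics/s10f.png")
print("adapter diff",np.abs(a[165:186,192:226].astype(int)-b[165:186,192:226]).mean())
print(onz("top",(396.2,210.6),32),onz("scene",(345+222/5-.4,225+161/5-.4),32))
print(arm.get_state()["joint_velocities"].round(2)); arm.job_done()
```

```text
adapter diff 5.303921568627451
[ 486.18903206 -231.54830887   32.        ] [ 482.068218   -232.59586512   32.        ]
[-0.58  0.5   0.03  0.01 -0.12  0.17]
the job is handed in; nothing more can be done
```

The load was lifted out through its port and now stands upright on the tray floor, and I handed the job in at about 15 s of the 38 s allowed. `job_done()` reports no verdict, so the results below are my own checks.

**Last checks**
- **Load position:** the pin measured (486,-232) from the top camera and (482,-233) from the scene camera, against a tray centre of about (485,-232). The two views differ by about 4 mm in x, a bias I saw all along; either value is well inside the limits.
- **Load and tray attitude:** the load looks upright and the tray looks flat and unmoved. I judged both by eye.
- **Lift:** the gripper was at z ≈ 183 mm with the load held, well above the required height.
- **Forces:** every wrist force I read stayed below about 3 N, and the load touched down at 2.3 N.
- **Adapter:** it looks unmoved. The before/after picture difference was small (5 grey levels on average).
- **Arm:** clear of everything and almost still when I handed in.

**What disagreed**
- The grip closed to 29 mm, not 34 mm, which I took to be a narrower step of the load.
- Over the tray I misread a partly hidden view as a tilt and turned the tool 8°. A second look showed the load had been upright, so I turned it back before setting it down.
- The pin appeared about 6 mm lower than expected in the scene view, both before and after the grasp, so I did not treat it as slipping.

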